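Tighten the microscope foot's hold-down screw

TASK

The bare microscope stand is held down by two socket screws, each sunk in a rubber-mounted round boss on a toe of its foot. Take the blue-handled T-key from the wooden stand and fit it straight down into the boss with the blue ring, turning it if need be until the hex drops fully home and its collar rests on the boss's rim; then give that screw about a quarter turn clockwise, seen from above, and leave the key standing in it. Do not turn the screw in the white-ringed boss.

Things in the scene. Friction and masses are not known exactly. Their poses are not given: they have to be found in the camera images.
- key_blue: Blue T-key, 0.3 kg, upright in a 56 mm high stand; red and yellow ones, as tall, 90 mm off in its row. Origin at its tip, z up. From the tip: 12 mm tapered nose, hex shank 20 mm across flats (x axis through a flat) to 48 mm, 52 mm wide round collar to 54 mm (now on the stand's top), 18 mm neck, handle bar at 74-96 mm, 80 mm along x, 18 mm along y, centred. Lift 105 mm to clear all.
- socket_blue (a point): Rim centre of the blue-ringed boss, 60 mm wide and high, sprung: gives 12 mm sideways at 1.5 N. z up; turns with its screw. Well: cone 40 mm wide at the rim, 27 mm at the screw head 24 mm down; there a hex socket, 22 mm across flats, x axis through a flat. Key enters if x axes agree mod 60 deg, +-12 deg; further off its nose steers the screw, or its collar stays 13 mm up. Home: tip 48 mm below rim.
- screw_blue (a joint): Turn of the screw in the blue-ringed boss, rad: 0 at the start, growing clockwise seen from above, stops at 0 and 1.75. Stiff (about 0.08 N m), stays where it is left; it follows the key once the hexagon's play (up to 24 degrees) is taken up.
- screw_white (a joint): Turn of the like screw in the twin boss with the white ring, 160 mm from the blue one on the foot's other toe (a 165 mm high pillar stands 150 mm beyond the two), rad: 0 at the start, to be left alone.
Things that resemble listed ones, but are neither listed nor needed, are in the scene too. Leave any green look-alike of the key_blue alone.

How it is judged:
By the outcome, as a careful person would: the job done as asked, in the order asked, and still so for the second after the job is handed in, with the robot touching nothing.
It also fails if it takes over 45 s, if anything falls off the work surface, if the arm or the gripper's body presses on something with over 40 N, if the wrist force passes 120 N, or if a joint passes its speed limit or range.

ROBOT

A 6-joint arm with a two-finger parallel gripper is mounted at the origin on the work surface. World frame = base frame: x ahead of the robot, y to its left, z up, the work surface at z = 0. Lengths are in m, angles in rad, forces in N, time in s.
With the tool pointing down it reaches from about 0.275 to 0.75 m from the base axis. Payload 10.2 kg.
Tool frame: the origin (TCP) lies on the centre line of the jaws, within the pads' length; the fingertips stand 17 mm ahead of it and the grasp point (between the pads) lies 2 mm behind it; z points along the fingers, y is the line along which they close (so a half turn about z gives the same grasp; the last joint's range is limited). The gripper opens to 85 mm and grips with 20 to 120 N. Pads are 22 mm wide; open, the fingers measure 114 mm over their backs; the gripper's body (76 mm by 85 mm) begins 54 mm behind the grasp point. The pads swing forward as they close: fully open they stand 13 mm farther back than shut.
Start: joints at [-1.442, 0.313, 1.498, -0, 1.331, -0.223], TCP at [0.181, -0.493, 0.248] pointing down, gripper open.
Joint ranges: [-2.94, 2.94], [-0.97, 2.17], [0.19, 2.56], [-1.23, 4.37], [0.02, 3.11], [-2.88, 2.88]. Speed limits (rad/s): [2.39, 2.39, 3.01, 3.14, 3.14, 3.14].

INTERFACE

Orientations are given as a rotation vector (axis times angle).
In Python, from plant import ctrl gives the robot as it stands.
- The arm moves only by the tool drive_tool, never from a script. Its argument "moves" is a list of rows, each a list of 7 numbers: the turn, a rotation vector about the tool's x, y, z in units of 120 degrees (1.0 is 120 degrees), then the shift along the tool's x, y, z in units of 500 mm (1.0 is 500 mm), then the opening, from 0 (shut) to 1 (fully open). In form: [[ax, ay, az, tx, ty, tz, fingers], ...]. A call has 1 to 20 rows; each row shifts and turns the commanded pose from where the row before left it, along the tool's axes as they then stand; what a row does not reach is not made up. A row lasts 1/10 s, in which the tool goes at most 50 mm and 8.59 degrees, less where a joint would pass 70% of its speed; a pose out of reach is approached as far as the arm can. A call with a number of a shift or a turn outside -1 to 1 is refused whole. A call with a gripper value outside its range is refused whole. The fingers move at their own pace and stop on an object; "squeeze" is the grip in N (left out, the last holds). Time passes only in rows, so rows that do not move let the fingers close. It gives the time, the measured TCP pose, the force, the opening and the grip force at its end, in the units of the state.
- ctrl.observe(): the state, without advancing time (a new reading comes with each control period).
- ctrl.camera(name): name is "side" or "top"; returns a dict with "frame" (384x512x3 uint8, red, green, blue), "z_map" (384x512 float32, m along the optical axis (not along the pixel's ray), 0 where there is no reading), "intrinsics" (3x3 intrinsics, pixels), "dist_coeffs" ([k1, k2, p1, p2, k3] as OpenCV has them; the pictures are not rectified), "eye" and "orientation" of the camera in the world. Camera axes: x right, y down, z forward; pixel columns grow to the right and rows downward; lengths in m; the calibration is good to about 2 mm. A picture is of the moment at which its call begins.
- ctrl.finish_job(): hands the job in; it is judged then, once.
The state is a dict: "time_s": time; "qpos": joint angles; "joint_velocities": joint speeds; "joint_efforts": joint torques, N m; "eef_pos": TCP position; "eef_rot": TCP orientation; "ft_force": force on the tool from outside, world axes, zero at the start; "moment": the same for the moment, N m; "width": finger opening in m; "gripper_force": force on a finger pad.
Only numpy, scipy, OpenCV 4.12 (cv2) and the standard library are available. Lean on these libraries where they do the work, as an engineer would, in place of code of your own. Each camera call takes 0.05 s, during which the arm holds its last target. There are 200 camera calls.

## Working session

There is one attempt and no reset: what is moved stays moved. The work goes in short steps, Python scripts to look and compute and a tool call to move; the robot and the scene stay as the last step left them, time stands still between calls to the robot, and variables do not carry over. Pictures are saved under pics/ and viewed, at most 10 in all, crops included, and the job is handed in when it is done.

Besides the shell and the picture viewer there is one more tool, called after ">>>" as name([rows], argument=value, ...), one row to a line, values as JSON. drive_tool: Moves the arm, as the interface text tells. Shifts and turns lie within -1 to 1; 1 stands for 500 mm of shift or 120 degrees of turn. Its arguments: {"type":"object","properties":{"moves":{"type":"array","items":{"type":"array","items":{"type":"number","minimum":-1,"maximum":1}}},"squeeze":{"type":"number"}},"required":["moves"]}

```bash
ls; mkdir -p pics; cat > h.py <<'E'
import numpy as np, cv2, pickle
from plant import ctrl
from scipy.spatial.transform import Rotation as R
def snap(n):
    c=ctrl.camera(n); return c
def Rm(c):
    o=np.array(c["orientation"],float)
    return o if o.shape==(3,3) else (R.from_rotvec(o).as_matrix() if o.size==3 else R.from_quat(o).as_matrix())
def rays(c,px):
    px=np.asarray(px,float).reshape(-1,1,2)
    u=cv2.undistortPoints(px,np.array(c["intrinsics"]),np.array(c["dist_coeffs"])).reshape(-1,2)
    return np.c_[u,np.ones(len(u))]
def plane(c,px,z):
    d=rays(c,px)@Rm(c).T; e=np.array(c["eye"]); return e+d*((z-e[2])/d[:,2])[:,None]
def depth(c,px):
    px=np.asarray(px).reshape(-1,2); q=px.round().astype(int)
    return np.array(c["eye"])+(rays(c,px)*c["z_map"][q[:,1],q[:,0]][:,None])@Rm(c).T
E
python3 - <<'E'
from h import *
for n in("top","side"):
    c=snap(n); pickle.dump(c,open(n+".pkl","wb")); cv2.imwrite(f"pics/{n}0.png",cv2.resize(c["frame"][:,:,::-1],(768,576)))
    print(n,c["eye"],c["orientation"],c["intrinsics"],c["dist_coeffs"])
print(ctrl.observe())
E
```

```text
pics
top [ 0.47699948 -0.03447616  0.91376396] [-2.17954845  2.13855644 -0.10393733] [[353.62439854   0.         254.84780234]
 [  0.         353.62439854 188.77841608]
 [  0.           0.           1.        ]] [-0.04719285  0.          0.          0.          0.        ]
side [0.49968241 0.71103912 0.72729364] [-0.09229859  2.83714133 -1.27330719] [[496.72813977   0.         252.75883369]
 [  0.         496.72813977 192.52661596]
 [  0.           0.           1.        ]] [-0.16348703  0.          0.          0.          0.        ]
{'time_s': 0.1, 'qpos': array([-1.44242286e+00,  3.13356725e-01,  1.49831648e+00, -8.09308450e-06,
        1.33099035e+00, -2.23418310e-01]), 'joint_velocities': array([-0.00229844, -0.00272061, -0.00110392,  0.00110832, -0.0001214 ,
        0.00061025]), 'joint_efforts': array([ 1.76164554e-03, -4.12898433e+01, -2.60140890e+01, -1.85045301e-04,
        3.05809350e-03, -1.42845676e-05]), 'eef_pos': array([ 0.18085696, -0.4926579 ,  0.24782819]), 'eef_rot': array([-3.09206430e+00, -5.49563876e-01, -6.75549015e-05]), 'ft_force': array([0.52438659, 0.15472891, 0.18551319]), 'moment': array([ 0.02791287, -0.03488432,  0.04102585]), 'gripper_force': 0.0, 'width': 0.08542953086170514}
```

View pics/top0.png

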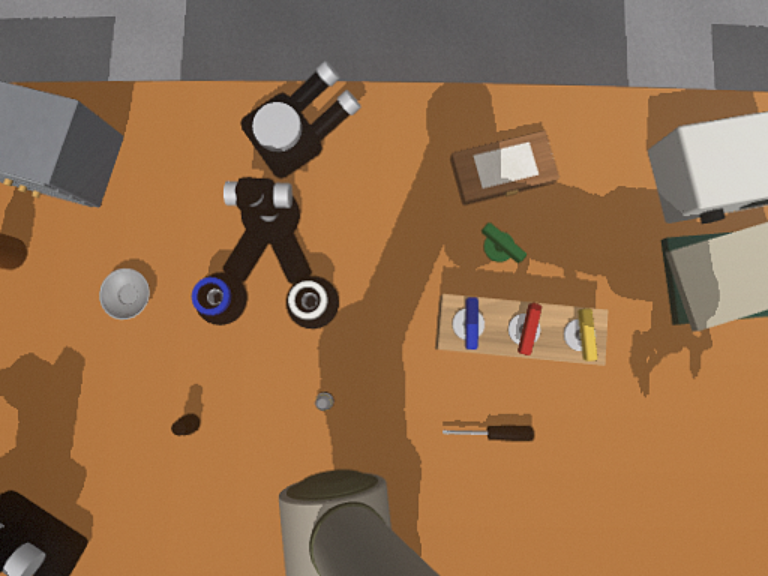

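View pics/side0.png

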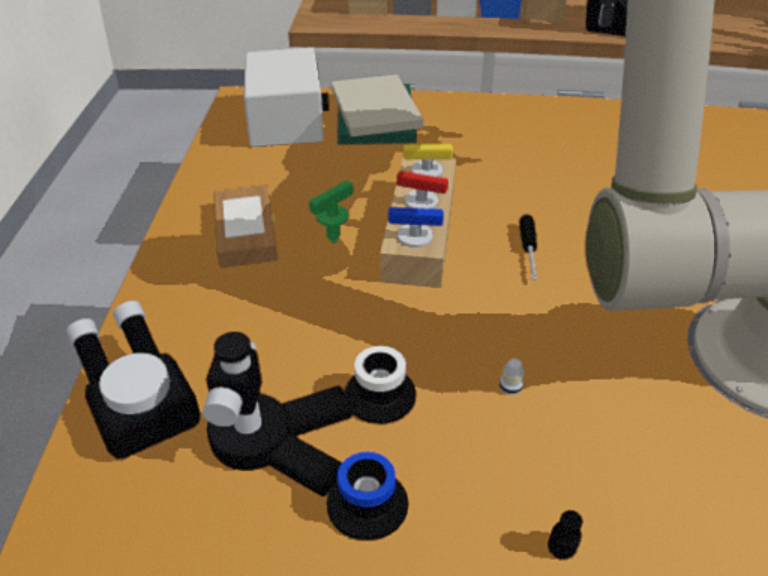

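The top view shows the blue key at (472,323) in the left slot of the wooden stand, red at (530,329) and yellow at (588,334). The green look-alike at (503,243) is off the stand. The blue-ringed boss is at (212,297), the white-ringed one at (309,300) and the pillar at (265,195). Only the blue handle in the stand and the blue ring fit the description. Next I measure both and take an enlarged crop.

```bash
cat > m.py <<'E'
from h import *
def blue(c): 
    h=cv2.cvtColor(c["frame"],cv2.COLOR_RGB2HSV); return cv2.inRange(h,(110,120,50),(130,255,255))
def blobs(m,amin=60):
    n,l,s,ce=cv2.connectedComponentsWithStats(m)
    return [(s[i],ce[i],l==i) for i in range(1,n) if s[i,4]>=amin]
def px(m): return np.argwhere(m)[:,::-1].astype(float)
E
python3 - <<'E'
from m import *
C={n:pickle.load(open(n+".pkl","rb")) for n in("top","side")}
for n,c in C.items():
    for s,ce,m in blobs(blue(c)):
        p=px(m); d=depth(c,p); ok=c["z_map"][m]>0; d=d[ok]
        zt=np.percentile(d[:,2],90); t=d[d[:,2]>zt-.006]
        print(n,s,ce.round(1),"z pct",np.percentile(d[:,2],[5,50,90,97]).round(4),"top mean",t.mean(0).round(4))
        for z in (.06,.104):
            P=plane(c,p,z)[:,:2]; r=cv2.minAreaRect((P*1000).astype(np.float32)); 
            print("   plane",z,P.mean(0).round(4),"rect",np.round(r[0],1),np.round(r[1],1),round(r[2],1))
            hull=cv2.convexHull(p.astype(np.float32)).reshape(-1,2)
            el=cv2.minEnclosingCircle((plane(c,hull,z)[:,:2]*1000).astype(np.float32)); print("   circ",np.round(el[0],1),round(el[1],1))
c=C["top"];f=c["frame"][:,:,::-1]
a=cv2.resize(f[180:220,120:170],(375,300),interpolation=cv2.INTER_CUBIC);b=cv2.resize(f[190:250,285:360],(375,300),interpolation=cv2.INTER_CUBIC)
s=C["side"]["frame"][:,:,::-1]
a2=cv2.resize(s[295:345,215:278],(375,300),interpolation=cv2.INTER_CUBIC);b2=cv2.resize(s[130:190,250:325],(375,300),interpolation=cv2.INTER_CUBIC)
cv2.imwrite("pics/crop1.png",np.vstack([np.hstack([a,b]),np.hstack([a2,b2])]))
E
```

```text
top [128 184  26  26 304] [141.1 197.2] z pct [0.0496 0.0594 0.0616 0.0624] top mean [0.5457 0.2574 0.0595]
   plane 0.06 [0.5448 0.2551] rect [546.3 256.8] [61.8 62. ] 2.9
   circ [545.1 256.4] 32.5
   plane 0.104 [0.5413 0.2402] rect [542.8 241.8] [58.7 58.8] 2.9
   circ [541.6 241.4] 30.8
top [311 199   8  34 261] [314.4 215.3] z pct [0.1009 0.1037 0.1055 0.1063] top mean [ 0.5075 -0.1603  0.1036]
   plane 0.06 [ 0.509  -0.1672] rect [ 508.5 -167.4] [79.5 16.9] 0.2
   circ [ 508.5 -167.4] 40.2
   plane 0.104 [ 0.5073 -0.1603] rect [ 506.9 -160.6] [75.4 16.1] 0.2
   circ [ 506.9 -160.6] 38.1
side [323   0  22  12  88] [335.4   6.7] z pct [0.0028 0.0223 0.0412 0.047 ] top mean [ 0.3005 -1.1797  0.0414]
   plane 0.06 [ 0.3174 -1.08  ] rect [  322.3 -1090.9] [130.  71.] 82.8
   circ [  330.4 -1091.9] 70.5
   plane 0.104 [ 0.3295 -0.9619] rect [ 334.  -972.1] [121.4  66.3] 82.8
   circ [ 341.6 -973. ] 65.8
side [259 138  37  12 382] [276.8 143.8] z pct [0.0877 0.1001 0.1056 0.1068] top mean [ 0.5072 -0.1559  0.104 ]
   plane 0.06 [ 0.5084 -0.2074] rect [ 508.4 -207.5] [82.9 41. ] 0.4
   circ [ 509.4 -207.2] 43.7
   plane 0.104 [ 0.5078 -0.1468] rect [ 507.8 -146.9] [77.4 38.3] 0.4
   circ [ 508.7 -146.7] 40.8
side [224 301  40  37 759] [243.7 320.8] z pct [0.0406 0.06   0.0619 0.0626] top mean [0.5456 0.2623 0.0605]
   plane 0.06 [0.546  0.2676] rect [546.7 263.6] [62.2 68.2] 3.8
   circ [544.6 263.9] 35.1
   plane 0.104 [0.5429 0.2968] rect [543.6 293.1] [58.1 63.7] 3.8
   circ [541.6 293.4] 32.8
```

View pics/crop1.png

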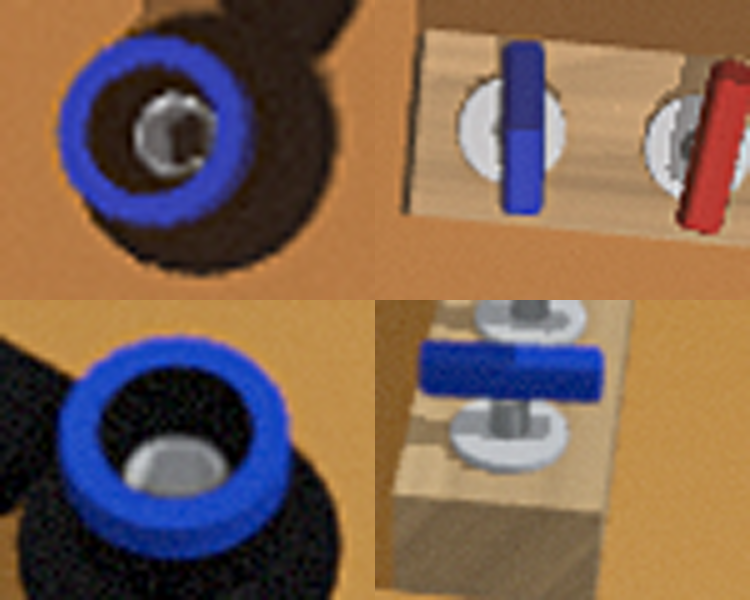

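The crops confirm the blue bar on its key in the wooden stand (end slot, next to red) and the blue-ringed boss with its screw head. The ring's outer wall biases its blob centre, so I'll use the inner hole at the rim plane instead.

```bash
cat >> m.py <<'E'
def hole(c,z=.06,amin=200):
    m=blue(c); best=None
    cs,hi=cv2.findContours(cv2.resize(m,None,fx=4,fy=4,interpolation=cv2.INTER_CUBIC)//128*255,cv2.RETR_CCOMP,cv2.CHAIN_APPROX_NONE)
    for k,q in enumerate(cs):
        if hi[0][k][3]>=0 and cv2.contourArea(q)>amin*4:
            p=(q.reshape(-1,2)+.5)/4-.5
            P=(plane(c,p,z)[:,:2]*1000).astype(np.float32); e=cv2.fitEllipse(P)
            o=cs[hi[0][k][3]].reshape(-1,2); Po=(plane(c,(o+.5)/4-.5,z)[:,:2]*1000).astype(np.float32)
            print("hole",p.mean(0).round(1),"ellipse",np.round(e[0],1),np.round(e[1],1),"outer",np.round(cv2.minEnclosingCircle(Po),1) if 0 else np.round(cv2.fitEllipse(Po)[0],1))
E
python3 - <<'E'
from m import *
for n in("top","side"):
    c=pickle.load(open(n+".pkl","rb")); print(n); hole(c)
    h=cv2.cvtColor(c["frame"],cv2.COLOR_RGB2HSV); w=cv2.inRange(h,(0,0,120),(180,60,255))
    for s,ce,m in blobs(w,40):
        P=plane(c,px(m),.062)[:,:2]
        if np.linalg.norm(P.mean(0)-[.507,-.16])<.03 or np.linalg.norm(plane(c,px(m),.036)[:,:2].mean(0)-[.546,.258])<.03: print(s,ce.round(1),"collar",P.mean(0).round(4),cv2.minAreaRect((P*1000).astype(np.float32)))
E
```

```text
top
hole [139.7 197. ] ellipse [545.2 258.7] [41.6 42.9] outer [545.  256.7]
[302 206   8  21 127] [306.  215.7] collar [ 0.5074 -0.1467] ((506.8822937011719, -145.43820190429688), (47.95648193359375, 16.84027099609375), 0.23289355635643005)
[319 208   4  16  50] [320.2 215.5] collar [ 0.5085 -0.1809] ((508.52362060546875, -181.49642944335938), (35.98220443725586, 7.222137928009033), 0.05563754588365555)
side
hole [244.1 316.8] ellipse [546. 260.] [40.3 41.5] outer [546.  264.2]
[265 150  24  15 249] [276.6 157.2] collar [ 0.5074 -0.1548] ((507.3711242675781, -155.8539581298828), (51.10469436645508, 50.36966323852539), 3.65408992767334)
[236 318  16  10 102] [243.2 322.3] collar [0.5464 0.2721] ((545.7206420898438, 272.6243591308594), (16.243865966796875, 23.89364242553711), 84.10645294189453)
```

>>> drive_tool([
  [0,0,-0.07,0,0,0,1],
  [0,0,-0.07,0,0,0,1],
  [0,0,-0.07,0,0,0,1],
  [0,0,-0.07,0,0,0,1],
  [0,0,-0.07,0,0,0,1],
  [0,0,-0.07,0,0,0,1],
  [0,0,-0.07,0,0,0,1],
  [0,0,-0.07,0,0,0,1],
  [0,0,-0.07,0,0,0,0.7],
  [0,0,-0.07,0,0,0,0.7],
  [0,0,-0.07,0,0,0,0.7],
  [0,0,-0.07,0,0,0,0.7],
  [0,0,-0.07,0,0,0,0.7],
  [0,0,-0.07,0,0,0,0.7],
  [0,0,-0.07,0,0,0,0.7],
  [0,0,-0.07,0,0,0,0.7],
  [0,0,-0.07,0,0,0,0.7],
  [0,0,-0.07,0,0,0,0.7],
  [0,0,-0.07,0,0,0,0.7],
])

```text
time_s: 2.0
eef_pos: [0.2096, -0.4869, 0.2468]
eef_rot: [-0.081, -3.109, 0.013]
ft_force: [-0.2, -1.3, 0.1]
width: 0.0602
gripper_force: 0.0
```

>>> drive_tool([
  [0,0,0,0,0,0,0.6],
  [0,0,0,0,0,0,0.6],
])

```text
time_s: 2.2
eef_pos: [0.212, -0.4858, 0.2467]
eef_rot: [-0.077, -3.11, 0.012]
ft_force: [0.0, -0.3, 0.2]
width: 0.0511
gripper_force: 0.0
```

```bash
cat > go.py <<'E'
import sys; from h import *
# remaining move in tool units to x y z yaw(deg of tool x in world)
x,y,z,w=map(float,sys.argv[1:5]); o=ctrl.observe(); r=R.from_rotvec(o["eef_rot"]); 
t=R.from_euler("z",w,degrees=True)*R.from_euler("x",180,degrees=True)
print("pos",o["eef_pos"].round(4),"j",o["qpos"].round(2),"F",o["ft_force"].round(1),"M",np.round(o["moment"],3),"w",round(o["width"],4),"t",o["time_s"])
M=r.as_matrix(); print("yaw",np.degrees(np.arctan2(M[1,0],M[0,0])).round(2))
dr=(r.inv()*t).as_rotvec(); print("turn deg",np.degrees(dr).round(2),"units",(np.degrees(dr)/120).round(4))
print("shift units",((r.inv().apply(np.array([x,y,z])-o["eef_pos"]))/.5).round(4), "after turn", (t.inv().apply(np.array([x,y,z])-o["eef_pos"])/.5).round(4))
E
python3 go.py .507 -.161 .2 180
```

```text
pos [ 0.212  -0.4858  0.2467] j [-1.37  0.33  1.48 -0.03  1.33 -2.88] F [ 0.  -0.3  0.2] M [-0.037 -0.012  0.072] w 0.0511 t 2.2
yaw 177.17
turn deg [-0.44 -1.77 -2.82] units [-0.0036 -0.0147 -0.0235]
shift units [-0.5599  0.6785  0.0705] after turn [-0.5901  0.6495  0.0933]
```

>>> drive_tool([
  [0,0,0,-0.045,0.055,0.0055,0.6],
  [0,0,0,-0.045,0.055,0.0055,0.6],
  [0,0,0,-0.045,0.055,0.0055,0.6],
  [0,0,0,-0.045,0.055,0.0055,0.6],
  [0,0,0,-0.045,0.055,0.0055,0.6],
  [-0.0036,-0.0147,-0.0235,-0.045,0.055,0.0055,0.6],
  [0,0,0,-0.049,0.054,0.008,0.6],
  [0,0,0,-0.049,0.054,0.008,0.6],
  [0,0,0,-0.049,0.054,0.008,0.6],
  [0,0,0,-0.049,0.054,0.008,0.6],
  [0,0,0,-0.049,0.054,0.008,0.6],
  [0,0,0,-0.049,0.054,0.008,0.6],
  [0,0,0,0,0,0,0.6],
  [0,0,0,0,0,0,0.6],
])

```text
time_s: 3.6
eef_pos: [0.501, -0.1665, 0.2005]
eef_rot: [-0.001, -3.141, 0.001]
ft_force: [0.1, 0.2, -0.3]
width: 0.0515
gripper_force: 0.0
```

```bash
python3 go.py .507 -.161 .091 180
```

```text
pos [ 0.501  -0.1665  0.2005] j [-0.54  0.36  1.56 -0.    1.22 -2.11] F [ 0.1  0.2 -0.3] M [-0.    -0.025  0.006] w 0.0515 t 3.6
yaw 179.97
turn deg [-0.04 -0.03 -0.03] units [-0.0003 -0.0003 -0.0002]
shift units [-0.0121  0.0111  0.219 ] after turn [-0.012   0.0109  0.219 ]
```

>>> drive_tool([
  [0,0,0,-0.012,0.011,0.03,0.6],
  [0,0,0,0,0,0.04,0.6],
  [0,0,0,0,0,0.04,0.6],
  [0,0,0,0,0,0.04,0.6],
  [0,0,0,0,0,0.035,0.6],
  [0,0,0,0,0,0.024,0.6],
  [0,0,0,0,0,0.01,0.6],
  [0,0,0,0,0,0,0.6],
  [0,0,0,0,0,0,0.2],
  [0,0,0,0,0,0,0],
  [0,0,0,0,0,0,0],
  [0,0,0,0,0,0,0],
  [0,0,0,0,0,0,0],
  [0,0,0,0,0,0,0],
], squeeze=60)

```text
time_s: 5.0
eef_pos: [0.5075, -0.161, 0.092]
eef_rot: [0.001, 3.141, -0.002]
ft_force: [-1.8, 1.3, 6.1]
width: 0.0167
gripper_force: 59.5
```

```bash
python3 go.py .507 -.161 .2 180
```

```text
pos [ 0.5075 -0.161   0.092 ] j [-0.53  0.5   1.66 -0.    0.97 -2.1 ] F [-1.8  1.3  6.1] M [-0.004  0.23  -0.02 ] w 0.0167 t 5.0
yaw 179.97
turn deg [-0.09  0.06 -0.03] units [-0.0007  0.0005 -0.0002]
shift units [ 0.0008 -0.0004 -0.2159] after turn [ 1.000e-03 -1.000e-04 -2.159e-01]
```

>>> drive_tool([
  [0,0,0,0,0,-0.01,0],
  [0,0,0,0,0,-0.03,0],
  [0,0,0,0,0,-0.05,0],
  [0,0,0,0,0,-0.05,0],
  [0,0,0,0,0,-0.05,0],
  [0,0,0,0,0,-0.03,0],
  [0,0,0,0,0,-0.01,0],
  [0,0,0,0,0,0,0],
])

```text
time_s: 5.8
eef_pos: [0.5071, -0.1607, 0.2062]
eef_rot: [0.001, 3.142, -0.001]
ft_force: [0.4, 0.1, -4.2]
width: 0.0176
gripper_force: 58.9
```

```bash
python3 go.py .5456 .2593 .205 180
python3 - <<'E'
from m import *
for n in("top","side"):
    c=snap(n); pickle.dump(c,open(n+"1.pkl","wb")); f=c["frame"][:,:,::-1]
    cv2.imwrite(f"pics/{n}1.png",cv2.resize(f[60:260,200:440],(720,600),interpolation=cv2.INTER_CUBIC))
    for s,ce,m in blobs(blue(c)): print(n,s,ce.round(1))
E
```

```text
pos [ 0.5071 -0.1607  0.2062] j [-0.53  0.36  1.54 -0.    1.24 -2.1 ] F [ 0.4  0.1 -4.2] M [-0.    -0.046  0.052] w 0.0176 t 5.8
yaw 179.97
turn deg [-0.04  0.   -0.03] units [-0.0004  0.     -0.0003]
shift units [-0.0764  0.84    0.0017] after turn [-0.0769  0.8399  0.0024]
top [128 184  26  26 304] [141.1 197.2]
side [330   2  17  11  69] [339.    5.3]
side [259  92  15  12 167] [266.4  97.4]
side [285  93  14  12 161] [291.3  98.5]
side [224 301  40  37 762] [243.8 320.8]
```

View pics/side1.png

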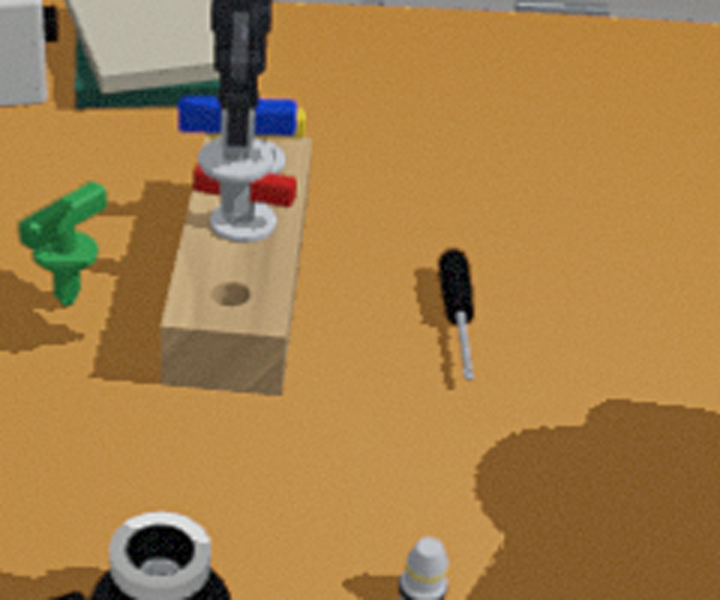

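The side view shows the key gripped mid-bar (crop (238,115)), hanging straight above the empty slot and clear of its neighbours. Next I carry it over the blue boss.

>>> drive_tool([
  [0,0,0,-0.004,0.04,0,0],
  [0,0,0,-0.008,0.08,0,0],
  [0,0,0,-0.008,0.09,0,0],
  [0,0,0,-0.008,0.09,0,0],
  [0,0,0,-0.008,0.09,0,0],
  [0,0,0,-0.008,0.09,0,0],
  [0,0,0,-0.008,0.09,0,0],
  [0,0,0,-0.008,0.09,0,0],
  [0,0,0,-0.008,0.08,0,0],
  [0,0,0,-0.005,0.06,0,0],
  [0,0,0,-0.003,0.03,0,0],
  [0,0,0,0,0.01,0,0],
  [0,0,0,0,0,0,0],
  [0,0,0,0,0,0,0],
])

```text
time_s: 7.3
eef_pos: [0.5456, 0.258, 0.2057]
eef_rot: [-0.003, -3.141, 0.002]
ft_force: [-0.1, -0.3, -3.8]
width: 0.017
gripper_force: 59.3
```

```bash
python3 go.py .5456 .2593 .15 180
python3 - <<'E'
from m import *
c=snap("side"); pickle.dump(c,open("side2.pkl","wb")); f=c["frame"][:,:,::-1]
cv2.imwrite("pics/side2.png",cv2.resize(f[200:370,150:340],(670,600),interpolation=cv2.INTER_CUBIC))
hole(c)
for s,ce,m in blobs(blue(c)): print(s,ce.round(1))
E
```

```text
pos [0.5456 0.258  0.2057] j [ 0.25  0.52  1.31 -0.    1.32 -1.32] F [-0.1 -0.3 -3.8] M [0.039 0.017 0.005] w 0.017 t 7.3
yaw 179.89
turn deg [-0.07 -0.03 -0.11] units [-0.0006 -0.0002 -0.0009]
shift units [-0.      0.0027  0.1114] after turn [0.     0.0025 0.1114]
hole [244.1 316.8] ellipse [546.  259.8] [40.8 42. ] outer [546.  264.1]
[322   0  22  12 109] [332.7   5.6]
[214 245  17  18 254] [221.3 254.2]
[250 246  22  19 369] [260.7 255.2]
[225 301  39  37 744] [243.8 320.9]
```

View pics/side2.png

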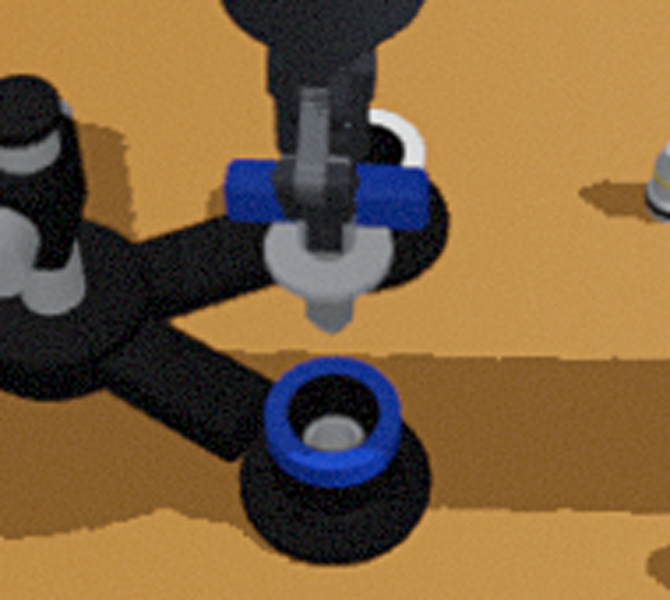

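The key hangs vertically over the blue ring (tip at crop (332,330), hole at (333,415)). Descending.

>>> drive_tool([
  [0,0,0,0,0.0026,0.02,0],
  [0,0,0,0,0,0.04,0],
  [0,0,0,0,0,0.04,0],
  [0,0,0,0,0,0.03,0],
  [0,0,0,0,0,0.02,0],
  [0,0,0,0,0,0.01,0],
  [0,0,0,0,0,0,0],
])

```text
time_s: 8.05
eef_pos: [0.5454, 0.2603, 0.1255]
eef_rot: [-0.001, -3.141, 0.002]
ft_force: [0.4, -0.2, -3.5]
width: 0.0171
gripper_force: 59.3
```

>>> drive_tool([
  [0,0,0,0,0,0.005,0],
  [0,0,0,0,0,0.005,0],
  [0,0,0,0,0,0.005,0],
  [0,0,0,0,0,0.005,0],
  [0,0,0,0,0,0,0],
])

```text
time_s: 8.55
eef_pos: [0.5453, 0.2604, 0.1155]
eef_rot: [-0.001, -3.141, 0.002]
ft_force: [-0.7, -0.1, -2.8]
width: 0.0171
gripper_force: 59.3
```

```bash
python3 go.py .5456 .2593 .096 180
```

```text
pos [0.5453 0.2604 0.1155] j [ 0.25  0.61  1.41 -0.    1.12 -1.32] F [-0.7 -0.1 -2.8] M [0.007 0.03  0.035] w 0.0171 t 8.55
yaw 179.97
turn deg [-0.06 -0.03 -0.03] units [-0.0005 -0.0003 -0.0003]
shift units [-0.0006 -0.0022  0.0391] after turn [-0.0006 -0.0023  0.0391]
```

Inside the well with no force yet. Next, small steps down to the 13 mm level.

>>> drive_tool([
  [0,0,0,0,-0.002,0.004,0],
  [0,0,0,0,0,0.004,0],
  [0,0,0,0,0,0.004,0],
  [0,0,0,0,0,0,0],
])

```text
time_s: 8.95
eef_pos: [0.5454, 0.2595, 0.1096]
eef_rot: [-0.001, -3.141, 0.001]
ft_force: [-0.7, 0.4, -2.8]
width: 0.0171
gripper_force: 59.3
```

>>> drive_tool([
  [0,0,0,0,0,0.003,0],
  [0,0,0,0,0,0.003,0],
  [0,0,0,0,0,0,0],
])

```text
time_s: 9.25
eef_pos: [0.5456, 0.2595, 0.1071]
eef_rot: [0.001, 3.141, -0.001]
ft_force: [-0.6, -0.4, -0.2]
width: 0.0169
gripper_force: 59.7
```

```bash
python3 go.py .5456 .2593 .096 180
```

```text
pos [0.5456 0.2595 0.1071] j [ 0.25  0.62  1.42 -0.    1.11 -1.32] F [-0.6 -0.4 -0.2] M [-0.02   0.009  0.021] w 0.0169 t 9.25
yaw 179.96
turn deg [-0.03  0.03 -0.04] units [-0.0003  0.0002 -0.0003]
shift units [ 0.0001 -0.0005  0.0222] after turn [ 0.0001 -0.0005  0.0222]
```

Contact at about 12–13 mm above home, so the hexes are misaligned. I'll hunt counter-clockwise, since the screw's 0 stop keeps it from turning that way.

>>> drive_tool([
  [0,0,-0.025,0,0,0.001,0],
  [0,0,-0.025,0,0,0,0],
  [0,0,-0.025,0,0,0,0],
  [0,0,0,0,0,0,0],
])

```text
time_s: 9.65
eef_pos: [0.5455, 0.2595, 0.1065]
eef_rot: [-0.246, 3.132, -0.001]
ft_force: [-1.1, -0.3, -1.2]
width: 0.017
gripper_force: 59.5
```

```bash
python3 go.py .5456 .2593 .096 180
```

```text
pos [0.5455 0.2595 0.1065] j [ 0.25  0.62  1.42 -0.    1.1  -1.48] F [-1.1 -0.3 -1.2] M [ 0.038 -0.03   0.01 ] w 0.017 t 9.65
yaw -171.01
turn deg [-0.04  0.01  8.99] units [-0.0004  0.      0.0749]
shift units [-0.0001 -0.0003  0.021 ] after turn [-0.0001 -0.0003  0.021 ]
```

>>> drive_tool([
  [0,0,0,0,0,0.004,0],
  [0,0,0,0,0,0,0],
])

```text
time_s: 9.85
eef_pos: [0.546, 0.2596, 0.1051]
eef_rot: [-0.244, 3.13, -0.001]
ft_force: [0.1, 0.7, 3.1]
width: 0.017
gripper_force: 60.4
```

>>> drive_tool([
  [0,0,-0.025,0,0,0,0],
  [0,0,-0.025,0,0,0,0],
  [0,0,-0.025,0,0,0,0],
  [0,0,0,0,0,0,0],
])

```text
time_s: 10.25
eef_pos: [0.5454, 0.2594, 0.1042]
eef_rot: [0.49, -3.103, 0.001]
ft_force: [0.0, 0.4, -1.8]
width: 0.0169
gripper_force: 59.7
```

```bash
python3 go.py .5456 .2593 .096 180
```

```text
pos [0.5454 0.2594 0.1042] j [ 0.25  0.62  1.42 -0.    1.1  -1.63] F [ 0.   0.4 -1.8] M [ 0.032 -0.063  0.031] w 0.0169 t 10.25
yaw -162.06
turn deg [-0.05 -0.03 17.94] units [-0.0004 -0.0002  0.1495]
shift units [-0.0003 -0.0004  0.0165] after turn [-0.0004 -0.0003  0.0165]
```

>>> drive_tool([
  [0,0,0,0,0,0.004,0],
  [0,0,0,0,0,0.004,0],
  [0,0,0,0,0,0,0],
])

```text
time_s: 10.55
eef_pos: [0.5456, 0.2595, 0.1004]
eef_rot: [-0.489, 3.103, -0.001]
ft_force: [0.8, -0.6, 1.6]
width: 0.0169
gripper_force: 60.1
```

```bash
python3 go.py .5456 .2593 .096 180
```

```text
pos [0.5456 0.2595 0.1004] j [ 0.25  0.63  1.42 -0.    1.09 -1.63] F [ 0.8 -0.6  1.6] M [-0.037 -0.017  0.048] w 0.0169 t 10.55
yaw -162.08
turn deg [-4.000e-02  1.000e-02  1.792e+01] units [-4.000e-04  1.000e-04  1.493e-01]
shift units [ 0.0001 -0.0003  0.0088] after turn [-0.     -0.0004  0.0088]
```

```bash
python3 - <<'E'
from m import *
c=snap("side"); pickle.dump(c,open("side3.pkl","wb")); f=c["frame"][:,:,::-1]
cv2.imwrite("pics/side3.png",cv2.resize(f[265:355,190:300],(733,600),interpolation=cv2.INTER_CUBIC))
for s,ce,m in blobs(blue(c)):
  d=depth(c,px(m)); print(s,ce.round(1),np.percentile(d[:,2],[50,90,97]).round(4))
E
```

```text
[320   0  28  12 133] [332.3   5.3] [0.027  0.0457 0.0494]
[255 289  15  16 126] [263.6 295.6] [0.1122 0.1146 0.1779]
[217 295  47  43 745] [237.3 317.7] [0.0614 0.1131 0.1145]
```

View pics/side3.png

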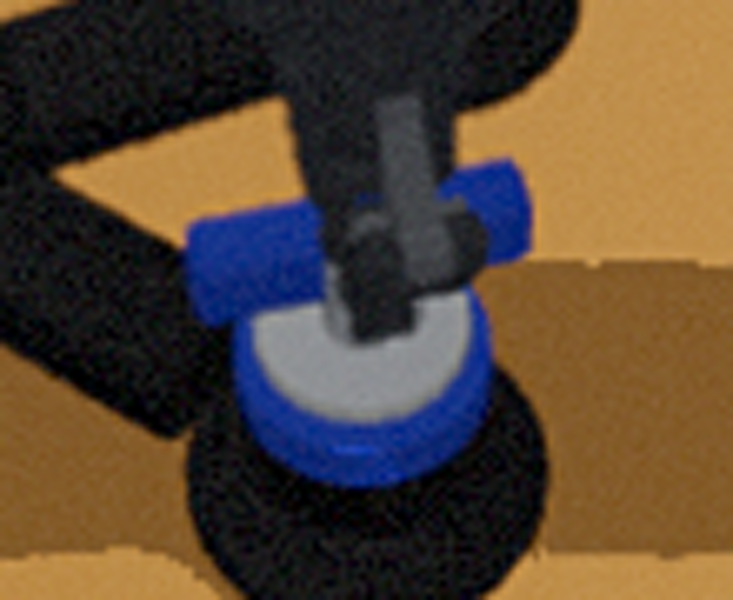

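The collar is still about 4–5 mm above the rim (handle top at 0.113 m, against 0.108 m at home). I'll nudge further counter-clockwise with light pressure.

>>> drive_tool([
  [0,0,-0.02,0,0,0.001,0],
  [0,0,-0.02,0,0,0,0],
  [0,0,0,0,0,0,0],
])

```text
time_s: 10.9
eef_pos: [0.545, 0.2593, 0.0991]
eef_rot: [0.62, -3.078, 0.001]
ft_force: [0.3, -0.4, -4.0]
width: 0.0171
gripper_force: 59.5
```

```bash
python3 go.py .5456 .2593 .096 180
```

```text
pos [0.545  0.2593 0.0991] j [ 0.25  0.63  1.42 -0.    1.09 -1.72] F [ 0.3 -0.4 -4. ] M [0.028 0.007 0.049] w 0.0171 t 10.9
yaw -157.24
turn deg [-0.05 -0.11 22.76] units [-0.0004 -0.0009  0.1897]
shift units [-0.0011 -0.0005  0.0062] after turn [-0.0012 -0.0001  0.0062]
```

>>> drive_tool([
  [0,0,0,0,0,0.004,0],
  [0,0,0,0,0,0,0],
])

```text
time_s: 11.1
eef_pos: [0.5451, 0.2594, 0.0972]
eef_rot: [0.618, -3.079, 0.001]
ft_force: [-0.5, -0.6, -3.0]
width: 0.0167
gripper_force: 59.5
```

```bash
python3 go.py .5456 .2593 .096 180
```

```text
pos [0.5451 0.2594 0.0972] j [ 0.25  0.63  1.42 -0.    1.09 -1.72] F [-0.5 -0.6 -3. ] M [ 0.012  0.009 -0.069] w 0.0167 t 11.1
yaw -157.29
turn deg [-0.05 -0.08 22.71] units [-0.0004 -0.0007  0.1892]
shift units [-0.0008 -0.0005  0.0024] after turn [-0.0009 -0.0002  0.0024]
```

It dropped freely. Pressing for collar contact.

>>> drive_tool([
  [0,0,0,0,0,0.003,0],
  [0,0,0,0,0,0.002,0],
  [0,0,0,0,0,0,0],
])

```text
time_s: 11.4
eef_pos: [0.5459, 0.2596, 0.0961]
eef_rot: [-0.619, 3.078, -0.001]
ft_force: [0.4, 0.2, 2.3]
width: 0.017
gripper_force: 60.0
```

```bash
python3 go.py .5456 .2593 .096 180
```

```text
pos [0.5459 0.2596 0.0961] j [ 0.25  0.63  1.42 -0.    1.08 -1.72] F [0.4 0.2 2.3] M [-0.104 -0.045  0.017] w 0.017 t 11.4
yaw -157.25
turn deg [-0.04  0.08 22.75] units [-0.0004  0.0007  0.1896]
shift units [ 0.0008 -0.0002  0.0001] after turn [ 0.0007 -0.0005  0.0001]
```

Home: TCP at 0.096 m, as predicted. To find the screw's zero I'll ease the pressure, turn counter-clockwise to the stop, and watch the moment.

>>> drive_tool([
  [0,0,-0.025,0,0,-0.001,0],
  [0,0,-0.025,0,0,0,0],
  [0,0,-0.025,0,0,0,0],
  [0,0,-0.025,0,0,0,0],
  [0,0,0,0,0,0,0],
])

```text
time_s: 11.9
eef_pos: [0.5456, 0.2595, 0.0961]
eef_rot: [-0.939, 2.998, -0.001]
ft_force: [-0.1, 0.7, 0.3]
width: 0.0172
gripper_force: 59.8
```

```bash
python3 go.py .5456 .2593 .096 180|head -2
```

```text
pos [0.5456 0.2595 0.0961] j [ 0.25  0.63  1.42 -0.    1.08 -1.93] F [-0.1  0.7  0.3] M [-0.082 -0.017  0.011] w 0.0172 t 11.9
yaw -145.21
```

>>> drive_tool([
  [0,0,-0.025,0,0,0,0],
  [0,0,-0.025,0,0,0,0],
  [0,0,0,0,0,0,0],
])

```text
time_s: 12.2
eef_pos: [0.5456, 0.2595, 0.0961]
eef_rot: [-1.093, 2.945, -0.001]
ft_force: [0.5, 0.5, 1.1]
width: 0.0173
gripper_force: 59.8
```

```bash
python3 go.py .5456 .2593 .096 180|head -2
```

```text
pos [0.5456 0.2595 0.0961] j [ 0.25  0.63  1.42 -0.    1.08 -2.03] F [0.5 0.5 1.1] M [-0.052 -0.124  0.037] w 0.0173 t 12.2
yaw -139.29
```

>>> drive_tool([
  [0,0,-0.025,0,0,0,0],
  [0,0,0,0,0,0,0],
])

```text
time_s: 12.4
eef_pos: [0.5456, 0.2595, 0.0961]
eef_rot: [-1.169, 2.916, -0.001]
ft_force: [0.8, -1.0, 0.1]
width: 0.0168
gripper_force: 59.9
```

```bash
python3 go.py .5456 .2593 .096 180|head -2
```

```text
pos [0.5456 0.2595 0.0961] j [ 0.25  0.63  1.42 -0.    1.08 -2.08] F [ 0.8 -1.   0.1] M [-0.038 -0.132  0.047] w 0.0168 t 12.4
yaw -136.33
```

>>> drive_tool([
  [0,0,-0.025,0,0,0,0],
  [0,0,0,0,0,0,0],
])

```text
time_s: 12.6
eef_pos: [0.5456, 0.2595, 0.096]
eef_rot: [-1.244, 2.885, -0.001]
ft_force: [-1.2, -0.4, 0.6]
width: 0.0168
gripper_force: 59.9
```

```bash
python3 go.py .5456 .2593 .096 180|head -2
```

```text
pos [0.5456 0.2595 0.096 ] j [ 0.25  0.63  1.42 -0.    1.08 -2.13] F [-1.2 -0.4  0.6] M [ 0.002 -0.098  0.067] w 0.0168 t 12.6
yaw -133.34
```

>>> drive_tool([
  [0,0,-0.025,0,0,0,0],
  [0,0,0,0,0,0,0],
])

```text
time_s: 12.8
eef_pos: [0.5456, 0.2595, 0.096]
eef_rot: [1.319, -2.851, 0.001]
ft_force: [-0.8, 0.1, 0.8]
width: 0.0169
gripper_force: 60.0
```

```bash
python3 go.py .5456 .2593 .096 180|head -2
```

```text
pos [0.5456 0.2595 0.096 ] j [ 0.25  0.63  1.42 -0.    1.08 -2.19] F [-0.8  0.1  0.8] M [ 0.001 -0.113 -0.053] w 0.0169 t 12.8
yaw -130.36
```

>>> drive_tool([
  [0,0,-0.025,0,0,0,0],
  [0,0,0,0,0,0,0],
])

```text
time_s: 13.0
eef_pos: [0.5456, 0.2595, 0.0961]
eef_rot: [-1.392, 2.816, -0.001]
ft_force: [0.4, 0.2, 0.6]
width: 0.0171
gripper_force: 60.0
```

```bash
python3 go.py .5456 .2593 .096 180|head -2
```

```text
pos [0.5456 0.2595 0.0961] j [ 0.25  0.63  1.42 -0.    1.08 -2.24] F [0.4 0.2 0.6] M [-0.054 -0.145 -0.069] w 0.0171 t 13.0
yaw -127.38
```

>>> drive_tool([
  [0,0,-0.025,0,0,0,0],
  [0,0,0,0,0,0,0],
])

```text
time_s: 13.2
eef_pos: [0.5456, 0.2595, 0.0961]
eef_rot: [-1.465, 2.779, -0.001]
ft_force: [0.4, -0.3, 1.2]
width: 0.0171
gripper_force: 60.1
```

```bash
python3 go.py .5456 .2593 .096 180|head -2
```

```text
pos [0.5456 0.2595 0.0961] j [ 0.25  0.63  1.42 -0.    1.08 -2.29] F [ 0.4 -0.3  1.2] M [ 0.005 -0.072 -0.217] w 0.0171 t 13.2
yaw -124.39
```

>>> drive_tool([
  [0,0,-0.025,0,0,0,0],
  [0,0,0,0,0,0,0],
])

```text
time_s: 13.4
eef_pos: [0.5456, 0.2595, 0.0961]
eef_rot: [-1.538, 2.739, -0.001]
ft_force: [-0.3, 0.1, 2.8]
width: 0.0174
gripper_force: 60.1
```

```bash
python3 go.py .5456 .2593 .096 180|head -2
```

```text
pos [0.5456 0.2595 0.0961] j [ 0.25  0.63  1.42 -0.    1.08 -2.34] F [-0.3  0.1  2.8] M [-0.003 -0.126 -0.228] w 0.0174 t 13.4
yaw -121.39
```

>>> drive_tool([
  [0,0,-0.025,0,0,0,0],
  [0,0,0,0,0,0,0],
])

```text
time_s: 13.6
eef_pos: [0.5456, 0.2595, 0.096]
eef_rot: [1.609, -2.698, 0.001]
ft_force: [-0.2, 0.1, 3.0]
width: 0.0173
gripper_force: 60.2
```

```bash
python3 go.py .5456 .2593 .096 180|head -2
```

```text
pos [0.5456 0.2595 0.096 ] j [ 0.25  0.63  1.42 -0.    1.08 -2.4 ] F [-0.2  0.1  3. ] M [-0.016 -0.145 -0.25 ] w 0.0173 t 13.6
yaw -118.38
```

>>> drive_tool([
  [0,0,0,0,0,0,0],
])

```text
time_s: 13.7
eef_pos: [0.5456, 0.2595, 0.0961]
eef_rot: [1.609, -2.698, 0.001]
ft_force: [0.8, 0.8, 2.5]
width: 0.0172
gripper_force: 60.2
```

```bash
python3 go.py .5456 .2593 .096 180|head -2
python3 - <<'E'
from m import *
for n in("side","top"):
    c=snap(n); pickle.dump(c,open(n+"4.pkl","wb"))
    hs=c["z_map"]; m=blue(c)
    P=px(m>0); d=depth(c,P); k=(d[:,2]>.095)&(d[:,2]<.125)&(np.hypot(d[:,0]-.5456,d[:,1]-.2593)<.06)
    if k.sum()>20:
        r=cv2.minAreaRect((d[k][:,:2]*1000).astype(np.float32)); q=d[k][:,:2]-d[k][:,:2].mean(0); v=np.linalg.svd(q)[2][0]
        print(n,k.sum(),r,"bar dir",np.degrees(np.arctan2(v[1],v[0])).round(1),"ztop",np.percentile(d[k][:,2],90).round(4))
E
```

```text
pos [0.5456 0.2595 0.0961] j [ 0.25  0.63  1.42 -0.    1.08 -2.39] F [0.8 0.8 2.5] M [ 0.032 -0.121 -0.263] w 0.0172 t 13.7
yaw -118.4
side 341 ((551.6995849609375, 280.3507080078125), (42.217987060546875, 45.302337646484375), 38.586700439453125) bar dir 67.1 ztop 0.1097
top 134 ((536.0048828125, 241.40817260742188), (40.73705291748047, 16.953990936279297), 62.256683349609375) bar dir -117.3 ztop 0.1086
```

The bar direction from the top view (-117.3°) matches the tool yaw, so the key isn't slipping. The moment is flat at about 0.25 N·m, so the screw is being dragged rather than stopped. I'll ease the pressure and go on to the stop.

>>> drive_tool([
  [0,0,-0.025,0,0,-0.0015,0],
  [0,0,0,0,0,0,0],
])

```text
time_s: 14.0
eef_pos: [0.5451, 0.2594, 0.0961]
eef_rot: [1.681, -2.652, 0.0]
ft_force: [0.4, 0.1, -1.9]
width: 0.0171
gripper_force: 59.6
```

```bash
python3 go.py .5456 .2593 .096 180|head -2
```

```text
pos [0.5451 0.2594 0.0961] j [ 0.25  0.63  1.42 -0.    1.08 -2.45] F [ 0.4  0.1 -1.9] M [ 0.011 -0.135 -0.191] w 0.0171 t 14.0
yaw -115.27
```

>>> drive_tool([
  [0,0,-0.025,0,0,0,0],
  [0,0,0,0,0,0,0],
])

```text
time_s: 14.2
eef_pos: [0.5452, 0.2594, 0.0961]
eef_rot: [1.749, -2.608, 0.001]
ft_force: [1.0, 0.0, -2.5]
width: 0.0171
gripper_force: 59.4
```

```bash
python3 go.py .5456 .2593 .096 180|head -2
```

```text
pos [0.5452 0.2594 0.0961] j [ 0.25  0.63  1.42 -0.    1.08 -2.5 ] F [ 1.   0.  -2.5] M [ 0.045 -0.081 -0.025] w 0.0171 t 14.2
yaw -112.29
```

>>> drive_tool([
  [0,0,-0.025,0,0,0,0],
  [0,0,0,0,0,0,0],
])

```text
time_s: 14.4
eef_pos: [0.5452, 0.2594, 0.0962]
eef_rot: [1.817, -2.561, 0.001]
ft_force: [0.1, 0.4, -3.8]
width: 0.017
gripper_force: 59.3
```

```bash
python3 go.py .5456 .2593 .096 180|head -2
```

```text
pos [0.5452 0.2594 0.0962] j [ 0.25  0.63  1.42 -0.    1.08 -2.55] F [ 0.1  0.4 -3.8] M [-0.    -0.084 -0.018] w 0.017 t 14.4
yaw -109.31
```

>>> drive_tool([
  [0,0,-0.025,0,0,0,0],
  [0,0,0,0,0,0,0],
])

```text
time_s: 14.6
eef_pos: [0.5452, 0.2594, 0.0962]
eef_rot: [1.883, -2.513, 0.001]
ft_force: [0.1, -0.3, -5.3]
width: 0.0169
gripper_force: 59.2
```

```bash
python3 go.py .5456 .2593 .096 180|head -2
cat > bar.py <<'E'
from m import *
for n in("top",):
    c=snap(n); pickle.dump(c,open(n+"5.pkl","wb")); m=blue(c)
    P=px(m>0); d=depth(c,P); k=(d[:,2]>.095)&(d[:,2]<.125)&(np.hypot(d[:,0]-.5456,d[:,1]-.2593)<.06)
    r=cv2.minAreaRect((d[k][:,:2]*1000).astype(np.float32)); q=d[k][:,:2]-d[k][:,:2].mean(0); v=np.linalg.svd(q)[2][0]
    print(n,k.sum(),r,"bar dir",np.degrees(np.arctan2(v[1],v[0])).round(1),"ztop",np.percentile(d[k][:,2],[50,90]).round(4))
E
python3 bar.py
```

```text
pos [0.5452 0.2594 0.0962] j [ 0.25  0.63  1.42 -0.    1.08 -2.61] F [ 0.1 -0.3 -5.3] M [-0.023 -0.044 -0.015] w 0.0169 t 14.6
yaw -106.32
top 138 ((539.5109252929688, 239.74578857421875), (41.694908142089844, 16.77367401123047), 72.9705581665039) bar dir -107.4 ztop [0.1069 0.1089]
```

After about 67° of counter-clockwise turn the moment fell away. With the screw at its stop, the hex probably rode over its corners into the next flat: torque set in at about 54° and let go at about 67°, which puts the socket's zero near 40°. If so, a clockwise turn should meet drag at once, so I'll test that.

>>> drive_tool([
  [0,0,0.025,0,0,0,0],
  [0,0,0.025,0,0,0,0],
])

```text
time_s: 14.85
eef_pos: [0.5452, 0.2594, 0.0962]
eef_rot: [1.745, -2.611, 0.001]
ft_force: [0.4, -0.1, -4.8]
width: 0.0171
gripper_force: 59.0
```

```bash
python3 go.py .5456 .2593 .096 180|head -2
```

```text
pos [0.5452 0.2594 0.0962] j [ 0.25  0.63  1.42 -0.    1.08 -2.5 ] F [ 0.4 -0.1 -4.8] M [0.01  0.017 0.126] w 0.0171 t 14.85
yaw -112.49
```

>>> drive_tool([
  [0,0,0.025,0,0,0,0],
  [0,0,0.025,0,0,0,0],
])

```text
time_s: 15.05
eef_pos: [0.5452, 0.2594, 0.0962]
eef_rot: [1.606, -2.698, 0.001]
ft_force: [0.6, -0.1, -5.0]
width: 0.017
gripper_force: 59.1
```

```bash
python3 go.py .5456 .2593 .096 180|head -2
```

```text
pos [0.5452 0.2594 0.0962] j [ 0.25  0.63  1.42 -0.    1.08 -2.39] F [ 0.6 -0.1 -5. ] M [-0.008 -0.014  0.112] w 0.017 t 15.05
yaw -118.49
```

>>> drive_tool([
  [0,0,0.025,0,0,0,0],
  [0,0,0.025,0,0,0,0],
])

```text
time_s: 15.25
eef_pos: [0.5452, 0.2594, 0.0962]
eef_rot: [1.462, -2.779, 0.001]
ft_force: [0.3, 0.8, -4.3]
width: 0.0172
gripper_force: 59.1
```

```bash
python3 go.py .5456 .2593 .096 180|head -2
```

```text
pos [0.5452 0.2594 0.0962] j [ 0.25  0.63  1.42 -0.    1.08 -2.29] F [ 0.3  0.8 -4.3] M [-0.04  -0.043  0.105] w 0.0172 t 15.25
yaw -124.49
```

Clockwise drag was immediate and steady at +0.11 N·m, so the key is driving the screw. Carrying on to the quarter turn.

>>> drive_tool([
  [0,0,0.025,0,0,0,0],
  [0,0,0.025,0,0,0,0],
  [0,0,0.025,0,0,0,0],
  [0,0,0.025,0,0,0,0],
  [0,0,0.025,0,0,0,0],
  [0,0,0.025,0,0,0,0],
  [0,0,0.025,0,0,0,0],
  [0,0,0.025,0,0,0,0],
  [0,0,0.025,0,0,0,0],
  [0,0,0.025,0,0,0,0],
])

```text
time_s: 16.25
eef_pos: [0.5451, 0.2594, 0.0962]
eef_rot: [0.693, -3.063, 0.002]
ft_force: [-0.5, 0.7, -5.5]
width: 0.0171
gripper_force: 59.1
```

```bash
python3 go.py .5456 .2593 .096 180|head -2
```

```text
pos [0.5451 0.2594 0.0962] j [ 0.25  0.63  1.42 -0.    1.08 -1.76] F [-0.5  0.7 -5.5] M [-0.029 -0.001  0.119] w 0.0171 t 16.25
yaw -154.49
```

>>> drive_tool([
  [0,0,0.025,0,0,0,0],
  [0,0,0.025,0,0,0,0],
  [0,0,0.025,0,0,0,0],
  [0,0,0.025,0,0,0,0],
  [0,0,0.025,0,0,0,0],
  [0,0,0.025,0,0,0,0],
  [0,0,0.025,0,0,0,0],
  [0,0,0.025,0,0,0,0],
])

```text
time_s: 17.05
eef_pos: [0.5451, 0.2594, 0.0962]
eef_rot: [0.041, -3.14, 0.002]
ft_force: [-0.5, -0.7, -5.0]
width: 0.0171
gripper_force: 59.1
```

```bash
python3 go.py .5456 .2593 .096 180|head -2
```

```text
pos [0.5451 0.2594 0.0962] j [ 0.25  0.63  1.42 -0.    1.08 -1.35] F [-0.5 -0.7 -5. ] M [ 0.053 -0.032  0.062] w 0.0171 t 17.05
yaw -178.49
```

>>> drive_tool([
  [0,0,0.025,0,0,0,0],
  [0,0,0.025,0,0,0,0],
])

```text
time_s: 17.25
eef_pos: [0.5451, 0.2594, 0.0962]
eef_rot: [-0.123, -3.138, 0.002]
ft_force: [0.1, 1.0, -5.5]
width: 0.0172
gripper_force: 59.1
```

```bash
python3 go.py .5456 .2593 .096 180|head -2; python3 bar.py
```

```text
pos [0.5451 0.2594 0.0962] j [ 0.25  0.63  1.42 -0.    1.08 -1.24] F [ 0.1  1.  -5.5] M [ 0.004 -0.     0.133] w 0.0172 t 17.25
yaw 175.51
top 144 ((544.7717895507812, 255.62124633789062), (16.46968650817871, 77.15763854980469), 88.00366973876953) bar dir 176.6 ztop [0.1068 0.1089]
```

Drag was steady throughout. The screw estimate is about 90°: 78° driven plus about 12° taken up at the skip. Next I ease back 6° into the play, seat the collar, release and withdraw.

>>> drive_tool([
  [0,0,-0.025,0,0,0,0],
  [0,0,-0.025,0,0,0.002,0],
  [0,0,0,0,0,0.002,0],
  [0,0,0,0,0,0,0],
])

```text
time_s: 17.7
eef_pos: [0.5464, 0.2597, 0.0961]
eef_rot: [-0.046, 3.138, -0.0]
ft_force: [-0.4, -0.7, 4.9]
width: 0.0168
gripper_force: 60.5
```

>>> drive_tool([
  [0,0,0,0,0,0,0.6],
  [0,0,0,0,0,0,0.6],
  [0,0,0,0,0,0,0.6],
  [0,0,0,0,0,0,0.6],
  [0,0,0,0,0,0,0.6],
  [0,0,0,0,0,-0.02,0.6],
  [0,0,0,0,0,-0.05,0.6],
  [0,0,0,0,0,-0.08,0.6],
  [0,0,0,0,0,-0.08,0.6],
  [0,0,0,0.08,-0.02,0,0.6],
  [0,0,0,0.08,-0.02,0,0.6],
  [0,0,0,0.08,-0.02,0,0.6],
  [0,0,0,0,-0.09,0,0.6],
  [0,0,0,0,-0.09,0,0.6],
  [0,0,0,0,-0.09,0,0.6],
  [0,0,0,0,0,0,0.6],
])

```text
time_s: 19.3
eef_pos: [0.431, 0.0871, 0.2107]
eef_rot: [-0.04, 3.14, -0.003]
ft_force: [0.5, -0.2, 0.3]
width: 0.0507
gripper_force: 0.0
```

```bash
python3 bar.py; python3 - <<'E'
from m import *
c=snap("side"); f=c["frame"][:,:,::-1]
cv2.imwrite("pics/side6.png",cv2.resize(f[220:370,140:340],(800,600),interpolation=cv2.INTER_CUBIC))
for s,ce,m in blobs(blue(c)):
  d=depth(c,px(m)); print(s,ce.round(1),np.percentile(d[:,2],[50,90]).round(4))
E
```

```text
top 287 ((544.7260131835938, 257.7604675292969), (76.66279602050781, 17.23419761657715), 2.044243574142456) bar dir -178.5 ztop [0.1067 0.1092]
[ 217  294   53   44 1204] [243.6 310.9] [0.1005 0.1094]
```

View pics/side6.png

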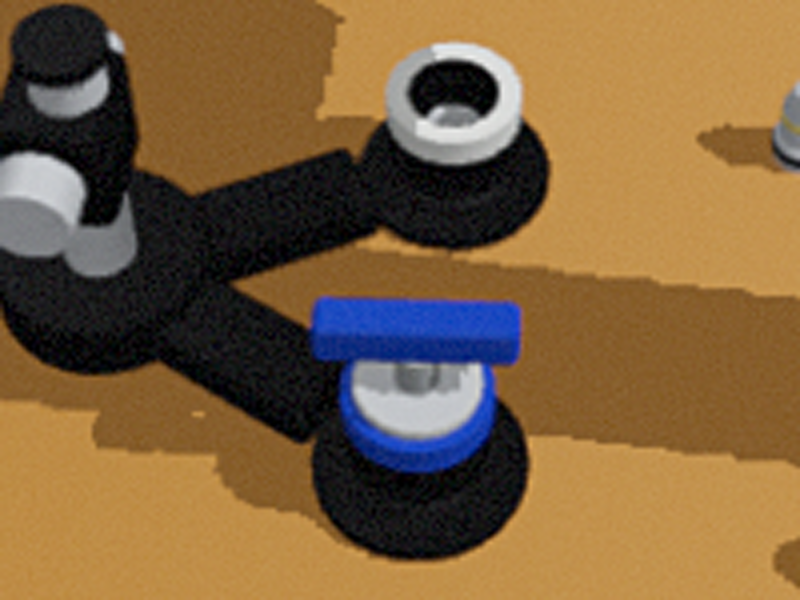

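The key stands upright in the blue-ringed boss (crop (418,390)) with its collar on the rim and its handle top at about 0.108 m, which matches home. The gripper is clear and the white boss is untouched.

```bash
python3 -c "
from plant import ctrl; print(ctrl.finish_job())"
```

```text
the job is handed in; nothing more can be done
None
```

Handed in: the blue key stands fully home in the blue-ringed boss and the white screw was not touched; I estimate the blue screw at about 90° clockwise (roughly 85–95°), worked out from key angle and torque because the screw can't be seen under the collar, and the hex appears to have slipped one flat against the zero stop while I was finding zero.

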